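# Clamp the displacement sensor and hold its core rod at the set groove

### The job

The displacement sensor is standing in its calibration stand: swing the forked clamp arm fully home over the sensor's flange so that the sensor cannot lift. Then take the rod by the ribbed knob on its top and draw it gently straight up out of the sensor, without letting it bind, until the groove round the rod has just come out above the sensor's nose, and stay there holding it still at that height so that I can tighten the lock screw: finish while holding, do not let go. Leave the screwdriver, the heatsink and the little round tin beside the stand where they are.

Things in the scene. Friction and masses are not known exactly. Their poses are not given: they have to be found in the camera images.
- stand: Fixed aluminium base plate, 100 (x) by 144 (y) by 12 mm, with a dark round nest (58 mm across, top 40 mm above the bench) that holds the sensor's foot and, 56 mm to its +y side, a steel post that carries the clamp arm. Origin on the bench under the nest's centre, z up. The post's cap nut ends 102 mm above the bench.
- clamp (a joint): Angle of the flat steel clamp arm about its upright post, rad: 0 = fully home (against its stop, arm pointing along the stand's -y, fork round the sensor's nose just above the flange), growing counterclockwise seen from above as it swings open towards the stand's +x; at most 1.5. It turns with light friction (about 0.2 N m) and stays where it is left. The arm is 8 mm thick, its top 89 mm above the bench.
- clamp_pivot (a point): Point on the clamp arm's upright turning axis, 85 mm above the bench.
- clamp_knob (a point): Centre of the round black knob standing upright on the free end of the clamp arm: 20 mm across, its widest part from 9 mm below this point to 9 mm above it, top 13 mm above it; the arm's top is 21 mm below it. 119 mm from the turning axis and 110 mm above the bench; it turns about clamp_pivot with the joint angle. With the arm home it is 64 mm from the sensor's axis (10 mm to +x and 63 mm to -y of it in the stand's axes).
- sensor: Loose upright steel cylinder, 40 mm across and 93 mm tall, standing in the nest with 0.8 mm play: flange 54 mm across (60 to 67 mm above its foot), then a nose 26 mm across up to 93 mm, with a blind bore 16 mm across and 85 mm deep from the top. A capped connector sticks out of its side. 0.4 kg. Origin at the centre of its foot (12 mm above the bench when seated), z up along the bore. With the clamp home it can lift only about 2 mm.
- bore_mouth (a point): Centre of the bore's mouth, on the flat top of the sensor's nose (105 mm above the bench).
- rod: Loose straight steel rod standing in the bore, 14.6 mm across, 123 mm long with a ribbed knob 24 mm across and 24 mm tall on top; about 0.15 kg; slides back down to the bore's floor if let go. Origin at the centre of its lower end, z up along the rod.
- rod_groove (a point): Centre of the dark 3 mm wide groove round the rod, 45 mm above the rod's lower end; at the start hidden 40 mm below the bore's mouth.
- rod_head (a point): Centre of the rod's ribbed knob (it reaches 12 mm above and below this point); the knob's underside is 14 mm above the sensor's nose at the start.
- driver: Screwdriver, 178x20x20 mm, lying in front of the stand; leave it. Origin at the centre of its underside.
- cooler: Finned heatsink, 36x50x23 mm, near the stand; leave it. Origin at the centre of its underside.
- tin: Small round lidded tin, 39 mm across and 18 mm tall, near the stand; leave it. Origin at the centre of its underside.
Things that resemble listed ones, but are neither listed nor needed, are in the scene too. What is shaped like the sensor but brown is not meant.

How it is judged:
On the way, in this order (a step that is already met when the one before it is completed fails the run):
1. the clamp arm is swung fully home over the flange while the rod is still down in the bore (value of joint clamp below 0.08 rad and z of rod_groove in the frame of bore_mouth below -0.032 m), for 0.2 s.
2. the gripped rod is drawn up until its groove has just come out of the nose, with the clamp home (value of joint clamp below 0.1 rad and z of rod_groove in the frame of bore_mouth above -0.002 m and contact force between the fingers and rod above 1 N), for 0.1 s.
At the end, for the whole second after the job is handed in: The clamp arm is home (within 0.1 rad), the sensor is down in its nest (within 4 mm), the fingers hold the rod still (under 10 mm/s) and in line with the bore, not pressed against it by more than 15 N, with the centre of its groove between 1 mm below and 9 mm above the bore's mouth (value of joint clamp below 0.1 rad and z of rod_groove in the frame of bore_mouth between -0.001 and 0.009 m and angle between the z axis of rod and the z axis of sensor, either way round below 0.06 rad and contact force between the fingers and rod above 1 N and linear speed of rod below 0.01 m/s and contact force between rod and sensor below 15 N and z of sensor in the frame of stand below 0.016 m); the arm keeps its last pose, push and grip.
It fails at once if the rod is drawn out before the clamp is home (value of joint clamp above 0.15 rad and z of rod_groove in the frame of bore_mouth above -0.03 m).
It fails at once if the rod is pulled well past its groove (z of rod_groove in the frame of bore_mouth above 0.022 m).
It fails at once if the rod binds in the bore (over 30 N between them) (contact force between rod and sensor above 30 N).
It fails at once if the screwdriver, heatsink or tin are pushed away by more than 2 cm (distance of any of driver, cooler, tin from where it was at the start of the episode above 0.02 m).
It also fails if it takes over 46 s, if anything falls off the work surface, if the arm or the gripper's body presses on something with over 40 N, if the wrist force passes 120 N, or if a joint passes its speed limit or range.

### The arm

A 6-joint arm with a two-finger parallel gripper is mounted at the origin on a cart in front of the work surface, level with it; the furniture and walls round the work are solid. World frame = base frame: x ahead of the robot, y to its left, z up, the work surface at z = 0. Lengths are in m, angles in rad, forces in N, time in s.
With the tool pointing down it reaches from about 0.35 to 0.975 m from the base axis. Payload 4.9 kg.
Tool frame: the origin (TCP) lies at the very end of the fingers, on their centre line; the grasp point (between the pads) lies 19 mm behind it; z points along the fingers, x is the direction in which the jaws open and shut, and the axes are right-handed (so a half turn about z gives the same grasp; the last joint's range is limited). The gripper opens to 85 mm and grips with 20 to 120 N. Pads are 22 mm wide; open, the fingers measure 114 mm over their backs; the gripper's body (76 mm by 85 mm) begins 54 mm behind the grasp point. The pads swing forward as they close: fully open they stand 13 mm farther back than shut.
Start: joints at [1.062, 0.053, 1.613, -0, 1.476, -0.119], TCP at [0.237, 0.578, 0.231] pointing down, gripper open.
Joint ranges: [-3.01, 3.01], [-1.01, 2.22], [0.06, 2.58], [-1.02, 4.17], [0.09, 2.62], [-3.14, 3.14]. Speed limits (rad/s): [2.57, 2.57, 3.14, 3.14, 3.14, 3.14].

### API

Orientations are given as a rotation vector (axis times angle).
In Python, from station import ctrl gives the robot as it stands.
- The arm moves only by the shell command python3 -m handwheel 'ROWS' [OPENING] [FORCE]. ROWS is a JSON object of lists of equal length, an entry for each row: "offset": the shift along the world's x, y, z in units of 40 mm (1.0 is 40 mm), a list of three; "roll": the turn about the world's z in units of 6 degrees (1.0 is 6 degrees). A call has exactly 10 rows; each row is the pose to reach, as a shift and turn from the pose commanded when the call began; what a row does not reach only later rows make up. A row lasts 1/10 s, in which the tool goes at most 50 mm and 8.59 degrees, less where a joint would pass 70% of its speed; a pose out of reach is approached as far as the arm can. A call with a gripper value outside its range is refused whole. OPENING is the finger opening in mm, from 0 to 85.4, set as the call begins (- or left out, the last holds). The fingers move at their own pace and stop on an object; FORCE is the grip in N (left out, the last holds). Time passes only in rows, so rows that repeat a pose let the fingers close, or fill a call up. It gives the time, the measured TCP pose, the force and the opening at its end, in the units of the state.
- ctrl.get_obs(): the state, without advancing time (a new reading comes with each control period).
- ctrl.get_image(name): name is "scene" or "top"; returns a dict with "img" (384x512x3 uint8, red, green, blue), "fx", "fy", "cx", "cy" (pixels), "T" (4x4, takes a point from camera to world coordinates). Camera axes: x right, y down, z forward; pixel columns grow to the right and rows downward; lengths in m; the calibration is good to about 2 mm. A picture is of the moment at which its call begins. There is no depth.
- ctrl.finish_job(): hands the job in, once; it reports no verdict.
The state is a dict: "t": time; "q": joint angles; "dq": joint speeds; "effort": joint torques, N m; "tool_pos": TCP position; "tool_rot": TCP orientation; "contact_force": force on the tool from outside, world axes, zero at the start; "wrist_torque": the same for the moment, N m; "opening": finger opening in m.
Only numpy, scipy, OpenCV 4.12 (cv2) and the standard library are available. Lean on these libraries where they do the work, as an engineer would, in place of code of your own. Each camera call takes 0.05 s, during which the arm holds its last target.

## Working session

There is one attempt and no reset: what is moved stays moved. The work goes in short steps, Python scripts to look and compute and a shell command to move; the robot and the scene stay as the last step left them, time stands still between calls to the robot, and variables do not carry over. Pictures are saved under pics/ and viewed, and the job is handed in when it is done.

```bash
ls; mkdir -p pics
python3 - <<'E'
from station import ctrl
import cv2,numpy as np
for n in("scene","top"):
    d=ctrl.get_image(n); cv2.imwrite(f"pics/{n}0.png",cv2.cvtColor(d["img"],cv2.COLOR_RGB2BGR)); print(n,d["fx"],d["fy"],d["cx"],d["cy"]);print(np.round(d["T"],3))
o=ctrl.get_obs();print({k:np.round(v,3) for k,v in o.items()})
E
```

```text
pics
scene 390.3574056349089 390.3574056349089 252.68773708737262 187.90663727500606
[[ 0.657 -0.605  0.45   0.037]
 [-0.754 -0.52   0.401 -0.074]
 [-0.009 -0.603 -0.798  0.778]
 [ 0.     0.     0.     1.   ]]
top 351.6118131494355 351.6118131494355 249.1995421251809 190.45717765796016
[[-0.014 -0.997  0.081  0.364]
 [-1.     0.015  0.01   0.265]
 [-0.011 -0.081 -0.997  0.943]
 [ 0.     0.     0.     1.   ]]
{'t': np.float64(0.1), 'q': array([ 1.062,  0.053,  1.614,  0.   ,  1.476, -0.119]), 'dq': array([-0.   , -0.002, -0.004, -0.   , -0.003,  0.001]), 'effort': array([-1.0000e-03, -3.9490e+01, -3.7136e+01, -0.0000e+00,  4.0000e-03,
       -0.0000e+00]), 'tool_pos': array([0.237, 0.578, 0.23 ]), 'tool_rot': array([ 2.609,  1.749, -0.003]), 'contact_force': array([ 0.91 , -0.623, -0.386]), 'wrist_torque': array([-0.038,  0.042, -0.012]), 'opening': np.float64(0.085)}
```

View pics/scene0.png

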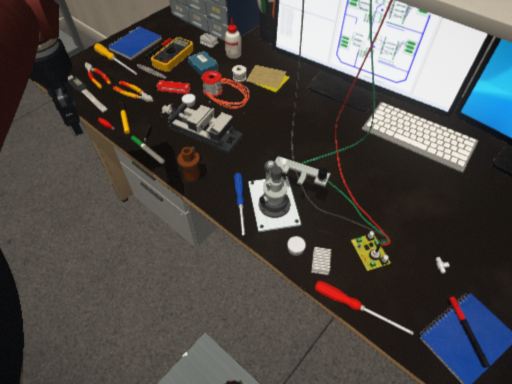

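View pics/top0.png

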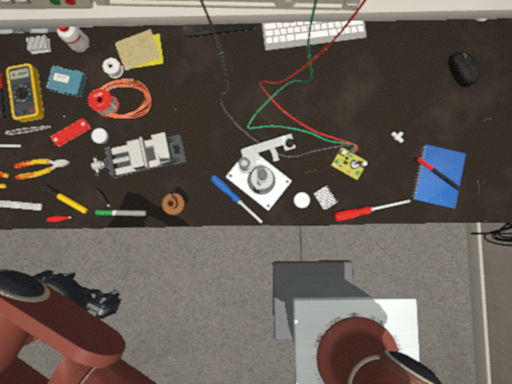

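The scene view shows the stand near (273,200), the clamp knob near (322,177), the blue driver at (240,205), the tin at (297,245) and the heatsink at (321,260). In the top view the stand is near (258,180). I'll zoom in next.

Run:
```python
import cv2
a=cv2.imread("pics/scene0.png")[140:290,220:360]; b=cv2.imread("pics/top0.png")[120:230,200:350]
cv2.imwrite("pics/sc_z.png",cv2.resize(a,None,fx=4,fy=4,interpolation=cv2.INTER_CUBIC))
cv2.imwrite("pics/tp_z.png",cv2.resize(b,None,fx=5,fy=5,interpolation=cv2.INTER_CUBIC))
```

```text
(no output)
```

View pics/sc_z.png

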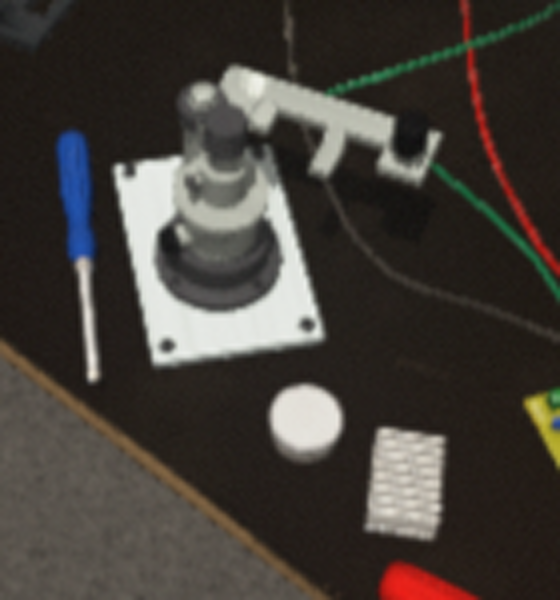

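View pics/tp_z.png

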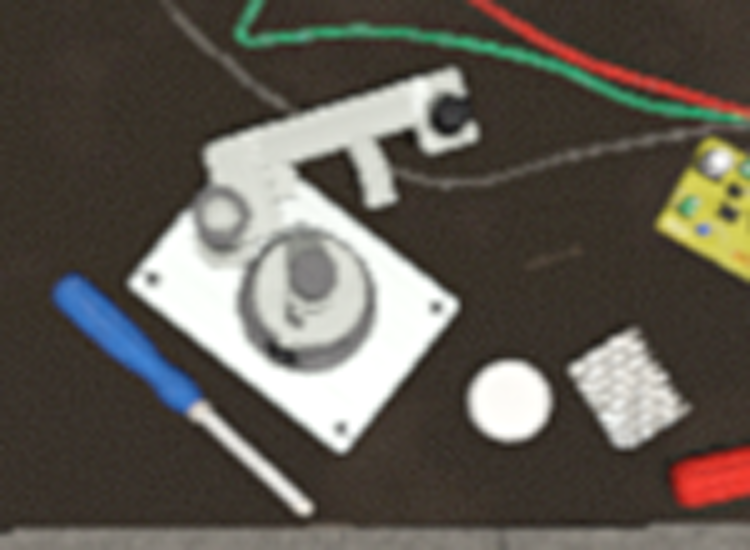

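```bash
cat > h.py <<'E'
import numpy as np,cv2
from station import ctrl
def cams():
    return {n:ctrl.get_image(n) for n in("scene","top")}
def ray(d,p):
    v=np.array([(p[0]-d["cx"])/d["fx"],(p[1]-d["cy"])/d["fy"],1.]);T=np.array(d["T"]);return T[:3,3],T[:3,:3]@v
def plane(d,p,z):
    o,v=ray(d,p);return o+v*(z-o[2])/v[2]
def tri(d1,p1,d2,p2):
    o1,v1=ray(d1,p1);o2,v2=ray(d2,p2);v1/=np.linalg.norm(v1);v2/=np.linalg.norm(v2)
    s=np.linalg.lstsq(np.c_[v1,-v2],o2-o1,rcond=None)[0];a=o1+s[0]*v1;b=o2+s[1]*v2
    return (a+b)/2,np.linalg.norm(a-b)
def S(x,y):return ((x+.5)/4-.5+220,(y+.5)/4-.5+140)
def P(x,y):return ((x+.5)/5-.5+200,(y+.5)/5-.5+120)
def proj(d,X):
    T=np.array(d["T"]);c=T[:3,:3].T@(np.array(X)-T[:3,3]);return d["cx"]+d["fx"]*c[0]/c[2],d["cy"]+d["fy"]*c[1]/c[2]
E
python3 - <<'E'
from h import *
c=cams();s,t=c["scene"],c["top"];np.set_printoptions(precision=4,suppress=True)
print("cknob",tri(s,S(411,132),t,P(450,113)))
print("rodtop",tri(s,S(226,120),t,P(310,272)))
print("cap",tri(s,S(203,95),t,P(222,213)))
for n,z,p in(("L",.012,P(128,283)),("R",.012,P(460,305)),("B",.012,P(343,455)),("nestc",.04,P(308,304)),("tin",.018,P(510,400)),("driverTip",.0,P(310,510)),("driverbutt",.01,P(65,290)),("cool",.02,P(630,390)),("flange",.079,P(308,290))):print(n,plane(t,p,z))
for n,p in(("L",S(113,165)),("B",S(153,365)),("R",S(325,340))):print(n,plane(s,p,.012))
# masks of dark knobs
for n,d,box in(("s",s,(310,165,332,185)),("t",t,(284,136,298,150))):
    x0,y0,x1,y1=box;g=cv2.cvtColor(d["img"],cv2.COLOR_RGB2GRAY)[y0:y1,x0:x1];print(n);print(g)
E
```

```text
cknob (array([0.5469, 0.174 , 0.1083]), np.float64(0.0009147743190632265))
rodtop (array([0.4675, 0.2432, 0.1369]), np.float64(0.0016629222315793577))
cap (array([0.5019, 0.285 , 0.0954]), np.float64(0.00011488722456060522))
L [0.4786 0.3376 0.012 ]
R [0.4641 0.1611 0.012 ]
B [0.3854 0.2248 0.012 ]
nestc [0.4628 0.2425 0.04  ]
tin [0.4128 0.1367 0.018 ]
driverTip [0.3566 0.2424 0.    ]
driverbutt [0.4756 0.3715 0.01  ]
cool [0.417 0.074 0.02 ]
flange [0.4655 0.2434 0.079 ]
L [0.4779 0.3348 0.012 ]
B [0.3846 0.222  0.012 ]
R [0.4616 0.1581 0.012 ]
s
[[ 34  29  29  29  32  33  34  34  33  33  32  35  32  31  33  34  32  30
   29  32  29  30]
 [ 82  61  46  38  32  31  31  32  31  33  32  33  34  33  35  34  31  33
   32  30  29  31]
 [158 154 124  82  60  47  36  30  33  33  31  30  29  29  29  30  31  32
   31  32  31  30]
 [186 189 173 159 156 125  83  62  44  33  29  28  26  24  24  25  27  31
   28  31  30  33]
 [187 187 187 184 191 176 158 154 102  42  25  25  25  24  24  26  22  28
   30  31  32  33]
 [187 188 188 188 189 188 189 187 116  48  26  25  23  25  24  27  24  28
   30 
[... 1444 characters left out ...]
4 204 171 152 144 159 180 163  90  49  44  48  52]
 [237 219 175 128  89  60  77 103  96  57  45  49  51  50]
 [227 185 133  85  54  42  47  47  44  40  39  51  49  50]
 [221 164 103  56  49  55  58  52  52  49  45  48  50  48]
 [218 158  78  41  54  61  62  62  56  50  43  48  50  51]
 [210 154  65  31  52  64  71  66  53  51  54  49  46  51]
 [206 155  72  26  41  59  64  56  61 106 124  78  45  45]
 [201 171 108  46  25  29  31  47 107 173 190 121  50  45]
 [193 203 170 110  58  41  58 100 158 204 208 140  60  46]
 [185 224 215 186 155 143 151 171 194 212 202 129  55  48]
 [178 226 230 223 214 209 204 192 169 147 127  79  46  46]
 [143 203 219 213 193 165 143 125  91  61  49  45  47  47]]
```

```bash
python3 -m handwheel '{"offset":[[0.3,-0.4,0],[0.9,-1.2,0],[1.6,-2.1,0],[2.4,-3.1,0],[3.2,-4.1,0],[3.9,-5.1,0],[4.7,-6.1,0],[5.4,-7.1,0],[6.2,-8.1,0],[6.9,-9.0,0]],"roll":[-0.3,-1,-1.8,-2.6,-3.4,-4.2,-5,-5.8,-6.6,-7.2]}' 32 20
python3 - <<'E'
from h import *
o=ctrl.get_obs();print({k:np.round(v,3) for k,v in o.items() if k in("t","tool_pos","tool_rot","contact_force","opening")})
E
```

```text
t: 1.2
tool_pos: [0.5143, 0.2151, 0.2314]
tool_rot: [3.071, 0.658, 0.001]
contact_force: [0.5, 1.2, 0.7]
opening: 0.0318
{'t': np.float64(1.2), 'tool_pos': array([0.514, 0.215, 0.231]), 'tool_rot': array([3.071e+00, 6.580e-01, 1.000e-03]), 'contact_force': array([0.494, 1.162, 0.662]), 'opening': np.float64(0.032)}
```

```bash
python3 -m handwheel '{"offset":[[0.4,-0.5,0],[0.8,-1.0,-0.2],[0.8,-1.0,-0.8],[0.8,-1.0,-1.4],[0.8,-1.0,-1.9],[0.8,-1.0,-2.1],[0.8,-1.0,-2.1],[0.8,-1.0,-2.1],[0.8,-1.0,-2.1],[0.8,-1.0,-2.1]],"roll":[-0.2,-0.4,-0.4,-0.4,-0.4,-0.4,-0.4,-0.4,-0.4,-0.4]}'
python3 - <<'E'
from h import *
c=cams()
a=c["scene"]["img"][120:240,250:390,::-1];b=c["top"]["img"][100:200,230:340,::-1]
a=cv2.resize(a,None,fx=4,fy=4,interpolation=cv2.INTER_CUBIC);b=cv2.resize(b,(528,480),interpolation=cv2.INTER_CUBIC)
cv2.imwrite("pics/a1.png",cv2.resize(np.hstack([a[:,:,:],b]),(796,350)))
E
```

```text
t: 2.2
tool_pos: [0.5463, 0.1783, 0.1488]
tool_rot: [3.083, 0.601, 0.004]
contact_force: [0.2, 0.0, 0.1]
opening: 0.0317
```

View pics/a1.png

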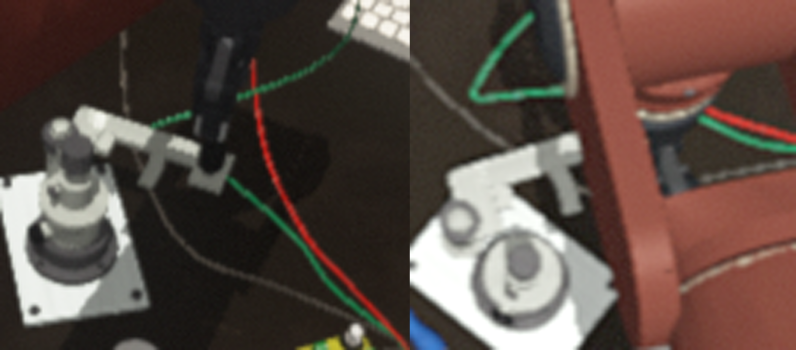

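The scene view shows the fingers directly above the clamp knob; in the crop they sit at about (213,150). The top view is blocked by the arm. I'll lower and watch the force.

```bash
python3 -m handwheel '{"offset":[[0,-0.1,-0.1],[0,-0.1,-0.3],[0,-0.1,-0.5],[0,-0.1,-0.7],[0,-0.1,-0.9],[0,-0.1,-1.0],[0,-0.1,-1.1],[0,-0.1,-1.2],[0,-0.1,-1.3],[0,-0.1,-1.3]],"roll":[0,0,0,0,0,0,0,0,0,0]}'
python3 - <<'E'
from h import *
o=ctrl.get_obs();p=o["tool_pos"];print(p,o["contact_force"])
piv=np.array([.5017,.2858]);
for th in np.linspace(.99,0,10):
    # knob angle world: home dir -124.8deg
    a=np.radians(-124.8)+th;k=piv+.1194*np.array([np.cos(a),np.sin(a)])
    k0=piv+.1194*np.array([np.cos(np.radians(-124.8)+.988),np.sin(np.radians(-124.8)+.988)])
    print(round(th,2),k,(k-k0)/.04,np.degrees(th-.99)/6)
E
```

```text
t: 3.3
tool_pos: [0.5451, 0.1741, 0.0947]
tool_rot: [-3.084, -0.601, 0.002]
contact_force: [-0.1, -0.2, -0.0]
opening: 0.0321
[0.54513944 0.17405401 0.09468425] [-0.11715119 -0.15753731 -0.01904901]
0.99 [0.54627886 0.1750341 ] [0.00554052 0.0022234 ] 0.0
0.88 [0.53384974 0.17080977] [-0.30518755 -0.10338494] -1.0504226244065091
0.77 [0.521032   0.16797541] [-0.62563111 -0.1742438 ] -2.1008452488130183
0.66 [0.50798058 0.1665653 ] [-0.95191671 -0.20949664] -3.151267873219528
0.55 [0.49485323 0.16659647] [-1.28010026 -0.20871734] -4.2016904976260365
0.44 [0.48180865 0.16806855] [-1.60621476 -0.17191532] -5.252113122032546
0.33 [0.46900452 0.17096375] [-1.92631819 -0.09953543] -6.302535746439055
0.22 [0.4565956  0.17524706] [-2.2365412   0.00754742] -7.352958370845564
0.11 [0.44473189 0.18086672] [-2.53313389  0.14803882] -8.403380995252073
0.0 [0.4335568  0.18775478] [-2.81251109  0.32024054] -9.453803619658583
```

```bash
python3 -m handwheel '{"offset":[[-0.1,-0.03,0],[-0.2,-0.07,0],[-0.3,-0.1,0],[-0.45,-0.14,0],[-0.6,-0.17,0],[-0.75,-0.19,0],[-0.9,-0.2,0],[-1.05,-0.21,0],[-1.2,-0.21,0],[-1.3,-0.21,0]],"roll":[-0.3,-0.6,-1,-1.5,-2,-2.5,-3,-3.4,-3.9,-4.2]}'
python3 - <<'E'
from h import *
c=cams()
a=c["scene"]["img"][120:240,220:360,::-1];b=c["top"]["img"][100:200,230:340,::-1]
a=cv2.resize(a,None,fx=4,fy=4,interpolation=cv2.INTER_CUBIC);b=cv2.resize(b,(528,480),interpolation=cv2.INTER_CUBIC)
cv2.imwrite("pics/a2.png",cv2.resize(np.hstack([a[:,:,:],b]),(796,350)))
E
```

```text
t: 4.3
tool_pos: [0.4938, 0.1654, 0.0957]
tool_rot: [3.14, -0.089, 0.003]
contact_force: [2.6, 0.0, -1.3]
opening: 0.0321
```

View pics/a2.png

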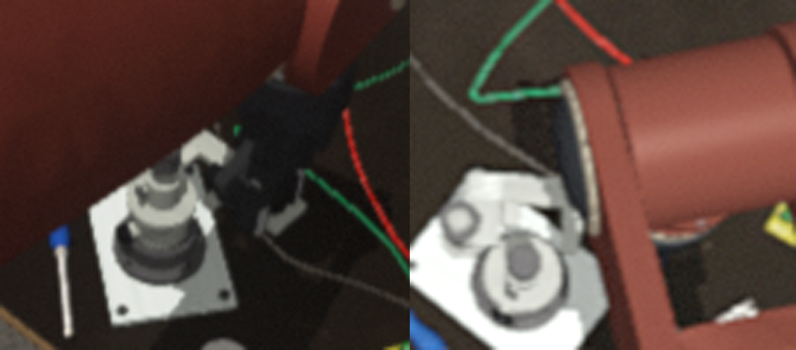

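The arm is swinging: the clamp fork is now near the nose in the top view, at about (570,220) in the crop. I'm carrying on along the arc.

```bash
python3 -m handwheel '{"offset":[[-0.15,0.01,0],[-0.3,0.03,0],[-0.45,0.07,0],[-0.6,0.1,0],[-0.75,0.15,0],[-0.9,0.2,0],[-1.05,0.26,0],[-1.15,0.31,0],[-1.25,0.37,0],[-1.3,0.4,0]],"roll":[-0.5,-1,-1.5,-2,-2.5,-3,-3.5,-3.9,-4.2,-4.4]}'
```

```text
t: 5.4
tool_pos: [0.4418, 0.1815, 0.0957]
tool_rot: [3.037, -0.801, 0.002]
contact_force: [1.8, -1.1, 0.7]
opening: 0.0321
```

```bash
python3 -m handwheel '{"offset":[[-0.05,0.03,0],[-0.1,0.07,0],[-0.15,0.1,0],[-0.2,0.13,0],[-0.2,0.13,0],[-0.22,0.15,0],[-0.24,0.17,0],[-0.26,0.18,0],[-0.28,0.2,0],[-0.28,0.2,0]],"roll":[-0.2,-0.4,-0.5,-0.6,-0.7,-0.8,-0.8,-0.8,-0.8,-0.8]}'
```

```text
t: 6.4
tool_pos: [0.4301, 0.1898, 0.0952]
tool_rot: [3.002, -0.927, -0.001]
contact_force: [0.2, -1.3, 0.8]
opening: 0.0316
```

```bash
python3 -m handwheel '{"offset":[[-0.02,0.01,0],[-0.04,0.03,0],[-0.06,0.04,0],[-0.08,0.06,0],[-0.08,0.06,0],[-0.08,0.06,0],[-0.08,0.06,0],[-0.08,0.06,0],[-0.08,0.06,0],[-0.08,0.06,0]],"roll":[0,0,0,0,0,0,0,0,0,0]}'
```

```text
t: 7.4
tool_pos: [0.4282, 0.1911, 0.0952]
tool_rot: [3.0, -0.927, 0.005]
contact_force: [5.9, -5.2, -1.7]
opening: 0.032
```

```bash
python3 -m handwheel '{"offset":[[-0.03,0.02,0],[-0.06,0.04,0],[-0.06,0.04,0],[-0.06,0.04,0],[-0.06,0.04,0],[-0.06,0.04,0],[-0.03,0.02,0],[0,0,0],[0.1,-0.07,0],[0.16,-0.11,0]],"roll":[0,0,0,0,0,0,0,0,0,0]}'
python3 - <<'E'
from h import *
c=cams()
a=c["scene"]["img"][120:240,220:360,::-1];b=c["top"]["img"][120:220,210:320,::-1]
a=cv2.resize(a,None,fx=4,fy=4,interpolation=cv2.INTER_CUBIC);b=cv2.resize(b,(528,480),interpolation=cv2.INTER_CUBIC)
cv2.imwrite("pics/a3.png",cv2.resize(np.hstack([a[:,:,:],b]),(796,350)))
E
```

```text
t: 8.4
tool_pos: [0.4334, 0.1879, 0.0952]
tool_rot: [-3.001, 0.927, 0.002]
contact_force: [-0.6, -0.3, 0.0]
opening: 0.0319
```

View pics/a3.png

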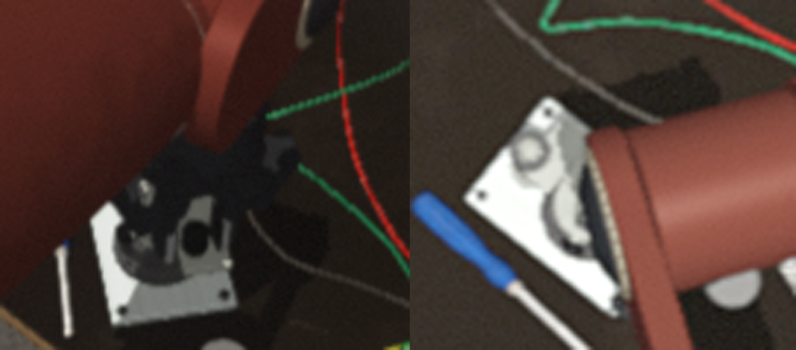

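The knob at about (195,238) in the crop is at the home side, and the push force rose against the stop. I'll lift off and move aside to check the clamp and measure the rod with a clear view.

```bash
python3 -m handwheel '{"offset":[[0,0,0.4],[0,0,1.2],[0,0,2.0],[0,-0.5,2.3],[0,-1.4,2.3],[0.1,-2.5,2.3],[0.2,-3.6,2.3],[0.3,-4.7,2.3],[0.4,-5.8,2.3],[0.4,-6.5,2.3]],"roll":[0,0,0,0,0,0,0,0,0,0]}' 50
python3 - <<'E'
from h import *
c=cams()
for n in c: cv2.imwrite(f"pics/{n}4.png",c[n]["img"][:,:,::-1]); np.savez(f"{n}4.npz",**c[n])
a=c["scene"]["img"][140:290,220:360,::-1];b=c["top"]["img"][120:230,200:350,::-1]
cv2.imwrite("pics/sc4z.png",cv2.resize(a,None,fx=4,fy=4,interpolation=cv2.INTER_CUBIC))
cv2.imwrite("pics/tp4z.png",cv2.resize(b,None,fx=5,fy=5,interpolation=cv2.INTER_CUBIC))
E
```

```text
t: 9.5
tool_pos: [0.4494, -0.0744, 0.1875]
tool_rot: [-3.001, 0.93, -0.001]
contact_force: [0.2, 0.2, 0.2]
opening: 0.0497
```

View pics/sc4z.png

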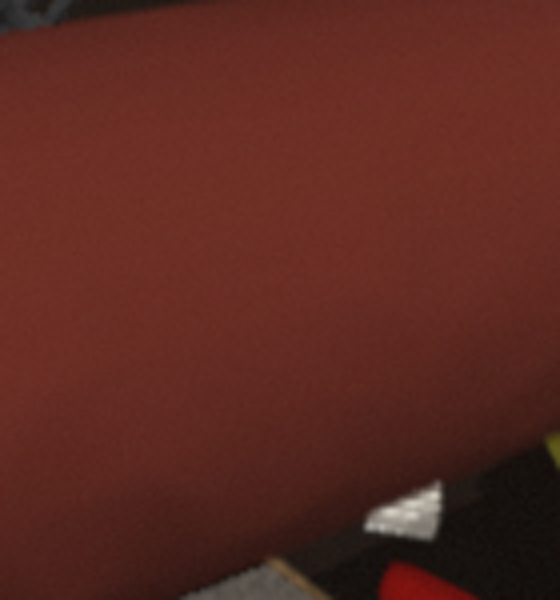

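View pics/tp4z.png

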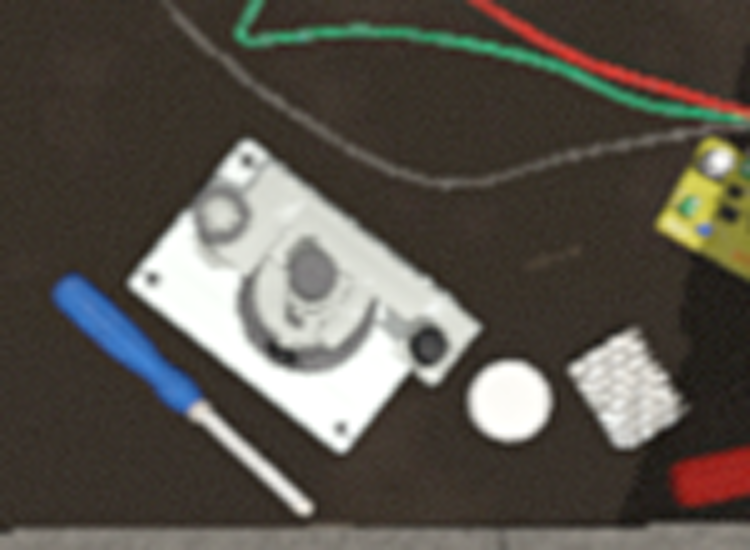

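The top view shows the clamp home: its knob is at crop (428,345) and the fork is round the nose. The tin, driver and heatsink have not moved. The scene view is blocked by the forearm. Next I'll fit the knob circles in the top view and use the clamp knob's contact position to correct the camera bias.

Run:
```python
from h import *
np.set_printoptions(precision=4,suppress=True)
t=dict(np.load("top4.npz"));g=cv2.cvtColor(t["img"],cv2.COLOR_RGB2GRAY)
k=8
def blob(x0,y0,x1,y1,lo,hi,seed):
    c=cv2.resize(g[y0:y1,x0:x1],None,fx=k,fy=k,interpolation=cv2.INTER_CUBIC)
    m=cv2.inRange(c,lo,hi);cs,_=cv2.findContours(m,cv2.RETR_EXTERNAL,cv2.CHAIN_APPROX_NONE)
    for q in cs:
        if cv2.pointPolygonTest(q,((seed[0]-x0+.5)*k,(seed[1]-y0+.5)*k),False)>=0:
            M=cv2.moments(q);f=lambda x,y:((x+.5)/k-.5+x0,(y+.5)/k-.5+y0)
            mc,r=cv2.minEnclosingCircle(q)
            return f(M["m10"]/M["m00"],M["m01"]/M["m00"]),np.sqrt(M["m00"]/np.pi)/k,f(*mc),r/k
print(g[166:184,254:272])
rb=blob(250,162,275,186,0,135,(262.3,174));print("rod",rb)
kb=blob(278,180,292,197,0,110,(285.3,188.8));print("knob",kb)
x=np.array([np.cos(np.radians(-34.4)),np.sin(np.radians(-34.4))]);y=np.array([-x[1],x[0]])
K=plane(t,kb[0],.119)[:2];R=plane(t,rb[0],.139)[:2];R2=plane(t,rb[2],.139)[:2]
print(K,R,R2)
kc=np.array([.4282,.1911])+.006*x
print("bias along jaw",(kc-K)@x, "rod along jaw",R@x,R2@x)
```

```text
[[218 212 206 216 220 217 212 212 209 212 216 215 213 213 215 215 209 192]
 [218 209 207 218 220 202 175 165 170 192 214 218 215 213 212 216 216 214]
 [209 208 217 220 206 171 142 130 143 177 209 220 217 216 214 213 215 217]
 [205 218 222 207 174 146 133 126 121 145 183 212 219 217 216 214 213 215]
 [214 227 217 179 148 130 118 119 117 119 139 181 211 220 219 216 214 213]
 [205 224 217 170 132 119 123 126 128 125 123 141 181 215 220 219 217 216]
 [208 213 207 161 118 119 127 130 130 128 128 127 154 196 221 223 221 219]
 [217 209 187 143 113 122 130 129 129 130 129 126 135 177 213 221 222 221]
 [221 218 204 165 125 122 127 126 125 131 131 127 126 156 191 206 216 221]
 [222 222 209 171 125 122 128 127 127 126 128 125 129 168 200 199 205 219]
 [220 220 210 170 119 119 128 129 127 128 125 122 133 178 211 211 209 218]
 [219 219 211 180 130 114 123 128 127 127 124 123 150 192 210 202 202 213]
 [217 216 208 182 161 122 110 117 122 119 118 136 181 209 201 191 206 215]
 [217 217 206 189 188 165 127 108 107 116 135 168 200 211 202 199 213 219]
 [216 215 202 174 180 195 181 157 156 165 182 200 206 207 201 212 218 222]
 [217 216 198 153 151 185 196 192 198 194 190 199 208 214 217 220 224 226]
 [221 219 200 144 146 187 191 179 180 185 200 211 210 212 220 224 232 232]
 [223 221 200 142 120 147 177 206 213 210 206 207 207 212 219 222 228 220]]
rod ((261.67648720204215, 174.0948355410673), np.float64(4.9020311719623315), (261.4095468521118, 173.74182796478271), 5.959323406219482)
knob ((285.06494520920126, 188.59457450341122), np.float64(3.705347573124792), (284.75, 188.5625), 4.081697940826416)
[0.4339 0.1888] [0.4665 0.2436] [0.4673 0.2442]
bias along jaw 2.5423781491514412e-05 rod along jaw 0.24724040196432653 0.24758450439863006
```

```bash
python3 -m handwheel '{"offset":[[0,0.6,0],[0.1,1.6,0],[0.1,2.7,0],[0.2,3.8,0],[0.3,4.9,0],[0.3,5.9,0],[0.4,6.9,0],[0.4,7.6,0],[0.4,7.9,0],[0.4,7.9,0]],"roll":[0,0,0,0,0,0,0,0,0,0]}' 50 20
python3 - <<'E'
from h import *
o=ctrl.get_obs();print(np.round(o["tool_pos"],4),o["q"],(np.array([.4653,.2428,.113])-o["tool_pos"])/.04)
E
```

```text
t: 10.6
tool_pos: [0.4646, 0.2453, 0.1871]
tool_rot: [3.003, -0.922, -0.001]
contact_force: [0.3, -0.9, -0.7]
opening: 0.0504
[0.4646 0.2453 0.1871] [ 3.43948651e-01 -1.55732703e-01  1.88825626e+00  2.94971782e-04
  1.40993983e+00  9.39812491e-01] [ 0.0165414  -0.06323889 -1.85201758]
```

```bash
python3 -m handwheel '{"offset":[[0,-0.02,-0.1],[0,-0.02,-0.3],[0,-0.02,-0.5],[0,-0.02,-0.8],[0,-0.02,-1.1],[0,-0.02,-1.4],[0,-0.02,-1.6],[0,-0.02,-1.75],[0,-0.02,-1.85],[0,-0.02,-1.85]],"roll":[0,0,0,0,0,0,0,0,0,0]}' 40 20
python3 - <<'E'
from h import *
c=cams()
a=c["scene"]["img"][120:270,210:350,::-1];b=c["top"]["img"][120:220,210:320,::-1]
a=cv2.resize(a,(448,480),interpolation=cv2.INTER_CUBIC);b=cv2.resize(b,(528,480),interpolation=cv2.INTER_CUBIC)
cv2.imwrite("pics/a5.png",cv2.resize(np.hstack([a[:,:,:],b]),(796,390)))
E
```

```text
t: 11.6
tool_pos: [0.4652, 0.2429, 0.1127]
tool_rot: [3.001, -0.927, -0.001]
contact_force: [0.1, -0.3, 0.2]
opening: 0.0404
```

View pics/a5.png

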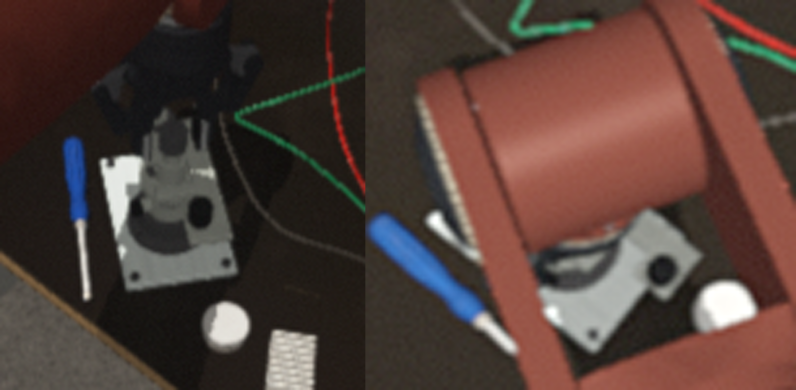

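In the scene crop the rod knob at (173,137) sits midway between the fingers at about (148,130) and (198,130). I'll close in stages and watch the lateral force.

```bash
python3 -m handwheel '{"offset":[[0,0,0],[0,0,0],[0,0,0],[0,0,0],[0,0,0],[0,0,0],[0,0,0],[0,0,0],[0,0,0],[0,0,0]],"roll":[0,0,0,0,0,0,0,0,0,0]}' 27 20
```

```text
t: 12.7
tool_pos: [0.4655, 0.2429, 0.1133]
tool_rot: [-3.002, 0.927, -0.0]
contact_force: [0.5, 0.1, 0.1]
opening: 0.0269
```

```bash
python3 -m handwheel '{"offset":[[0,0,0],[0,0,0],[0,0,0],[0,0,0],[0,0,0],[0,0,0],[0,0,0],[0,0,0],[0,0,0],[0,0,0]],"roll":[0,0,0,0,0,0,0,0,0,0]}' 25 20
```

```text
t: 13.7
tool_pos: [0.4655, 0.2429, 0.1133]
tool_rot: [3.002, -0.927, -0.0]
contact_force: [0.2, 0.3, 0.4]
opening: 0.025
```

```bash
python3 -m handwheel '{"offset":[[0,0,0],[0,0,0],[0,0,0],[0,0,0],[0,0,0],[0,0,0],[0,0,0],[0,0,0],[0,0,0],[0,0,0]],"roll":[0,0,0,0,0,0,0,0,0,0]}' 20 25
python3 - <<'E'
from h import *
o=ctrl.get_obs();print(o["opening"],o["contact_force"],o["wrist_torque"],o["tool_pos"])
E
```

```text
t: 14.7
tool_pos: [0.4656, 0.2429, 0.1134]
tool_rot: [-3.002, 0.927, -0.0]
contact_force: [0.3, -0.7, 1.4]
opening: 0.0232
0.02324115483014205 [ 0.31594965 -0.66925646  1.36305999] [-0.05012879 -0.01010483 -0.03419097] [0.46558913 0.24292499 0.11342467]
```

Gripped at 23 mm with almost no side force. I'll lift gently in small steps.

```bash
python3 -m handwheel '{"offset":[[0,0,0.02],[0,0,0.04],[0,0,0.07],[0,0,0.1],[0,0,0.13],[0,0,0.16],[0,0,0.18],[0,0,0.2],[0,0,0.2],[0,0,0.2]],"roll":[0,0,0,0,0,0,0,0,0,0]}'
python3 - <<'E'
from h import *
o=ctrl.get_obs();print(o["opening"],o["contact_force"],o["wrist_torque"],o["tool_pos"])
E
```

```text
t: 15.7
tool_pos: [0.4655, 0.2429, 0.1213]
tool_rot: [-3.002, 0.927, -0.0]
contact_force: [0.3, 0.1, -1.3]
opening: 0.0228
0.022786292599078172 [ 0.34168754  0.09267456 -1.25379725] [-0.08222866  0.02568893  0.0027775 ] [0.4654913  0.24291686 0.12132903]
```

```bash
python3 -m handwheel '{"offset":[[0,0,0.03],[0,0,0.07],[0,0,0.12],[0,0,0.17],[0,0,0.22],[0,0,0.27],[0,0,0.32],[0,0,0.36],[0,0,0.4],[0,0,0.4]],"roll":[0,0,0,0,0,0,0,0,0,0]}'
```

```text
t: 16.7
tool_pos: [0.4657, 0.243, 0.1376]
tool_rot: [-3.001, 0.927, -0.001]
contact_force: [1.1, 0.8, -2.0]
opening: 0.0231
```

```bash
python3 -m handwheel '{"offset":[[0,0,0.02],[0,0,0.06],[0,0,0.1],[0,0,0.15],[0,0,0.2],[0,0,0.25],[0,0,0.29],[0,0,0.32],[0,0,0.34],[0,0,0.34]],"roll":[0,0,0,0,0,0,0,0,0,0]}'
python3 - <<'E'
from h import *
c=cams()
for n in c: np.savez(f"{n}6.npz",**c[n])
a=c["scene"]["img"][140:240,230:330,::-1]
cv2.imwrite("pics/a6.png",cv2.resize(a,(600,600),interpolation=cv2.INTER_CUBIC))
o=ctrl.get_obs();print(o["contact_force"],o["wrist_torque"],o["tool_pos"])
E
```

```text
t: 17.7
tool_pos: [0.4655, 0.2429, 0.151]
tool_rot: [-3.002, 0.927, -0.0]
contact_force: [0.4, 0.1, -1.4]
opening: 0.023
[-0.64423787 -1.33813618 -1.18178617] [-0.04656985 -0.01127867  0.00636483] [0.46544893 0.24289304 0.15085167]
```

View pics/a6.png

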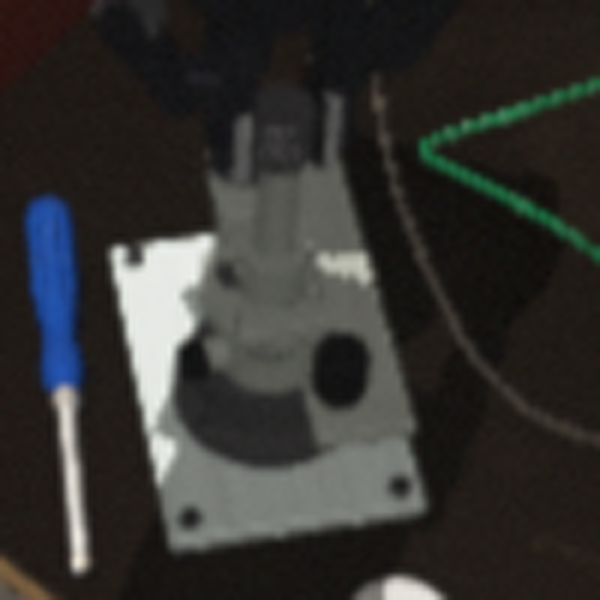

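The rod is drawn up straight, with its shaft visible between the nose at about (275,260) and the knob at about (285,130). It has risen about 37.5 mm and the groove is not out yet. I'll raise it about 6 mm more.

```bash
python3 -m handwheel '{"offset":[[0,0,0.02],[0,0,0.04],[0,0,0.07],[0,0,0.1],[0,0,0.13],[0,0,0.15],[0,0,0.16],[0,0,0.16],[0,0,0.16],[0,0,0.16]],"roll":[0,0,0,0,0,0,0,0,0,0]}'
python3 - <<'E'
from h import *
c=cams()
for n in c: np.savez(f"{n}7.npz",**c[n])
a=c["scene"]["img"][150:200,250:300,::-1]
cv2.imwrite("pics/a7.png",cv2.resize(a,(600,600),interpolation=cv2.INTER_CUBIC))
o=ctrl.get_obs();print(o["contact_force"],o["wrist_torque"],o["tool_pos"],o["opening"])
s=c["scene"]
for z in(.105,.109,.113,.119,.149,.163,.187):print(z,np.round(proj(s,(.4654,.2428,z)),2))
E
```

```text
t: 18.8
tool_pos: [0.4654, 0.2429, 0.1572]
tool_rot: [3.002, -0.927, -0.0]
contact_force: [-0.3, 0.7, -1.8]
opening: 0.0236
[ 0.51142046 -0.74355369 -0.65787503] [ 0.04122442 -0.00016191 -0.0055259 ] [0.4654633  0.24289347 0.1572304 ] 0.02286149667241539
0.105 [274.7  179.64]
0.109 [274.77 178.5 ]
0.113 [274.83 177.36]
0.119 [274.93 175.63]
0.149 [275.45 166.69]
0.163 [275.7  162.33]
0.187 [276.15 154.58]
```

View pics/a7.png

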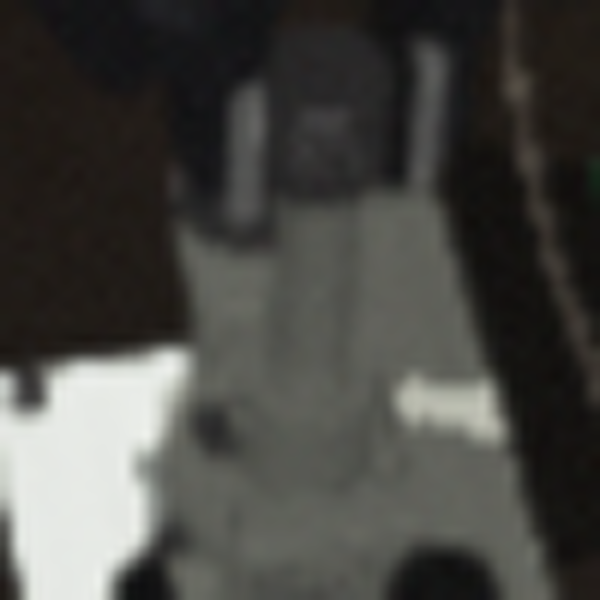

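The shaft spans about (315,200) to (315,390) in the crop, but the groove isn't obvious in the shade. I'll average several frames and look at the intensity profile.

Run:
```python
from h import *
np.set_printoptions(linewidth=180,precision=1,suppress=True)
A=np.mean([ctrl.get_image("scene")["img"].astype(float) for _ in range(12)],0)
np.save("A.npy",A);g=A.mean(2)
B=np.load("scene6.npz")["img"].astype(float).mean(2)
print("now");print(np.c_[np.arange(158,186),g[158:186,268:284]])
print("at 37.5");print(np.c_[np.arange(160,186),B[160:186,268:284]])
c=np.clip((A[150:200,250:300,::-1]-40)*2.6,0,255).astype(np.uint8)
cv2.imwrite("pics/a8.png",cv2.resize(c,(600,600),interpolation=cv2.INTER_CUBIC))
```

```text
now
[[158.   27.1  57.9  81.2  83.6  47.8  38.5  40.8  42.9  42.2  41.6  41.8  41.   40.9  39.1  30.5  23.9]
 [159.   29.2  65.4  84.6  89.6  51.1  38.1  43.7  57.1  62.3  61.5  58.6  45.7  40.8  37.6  30.3  26.4]
 [160.   29.1  67.8  85.8  93.   52.2  38.   47.8  56.3  61.4  61.5  57.1  45.4  39.3  37.1  28.2  27. ]
 [161.   30.7  69.   84.8  88.5  50.1  38.6  48.7  51.4  52.2  52.1  51.7  46.3  39.8  37.7  27.6  26.6]
 [162.   33.2  69.8  84.5  83.1  47.7  39.8  50.7  54.2  50.4  46.1  49.2  50.4  41.9  37.7  26.1  26.1]
 [163.   33.   69.3  83.5  76.8  44.9  41.2  52.   51.   50.8  44.7  43.8  50.7  43.2  38.5  25.3  27.8]
 [164.   33.7  69.3  83.3  71.   43.1  39.7  47.   50.5  47.8  44.3  41.3  47.3  42.1  40.3  27.1  30.7]
 [165.   37.2  70.4  82.8  70.8  42.8  39.   42.7  46.6  42.4  43.1  41.8  43.9  46.1  49.6  45.1  48. ]
 [166.   47.5  74.2  84.2  71.5  50.2  51.6  51.   49.1  45.2  46.9  51.4  55.   70.6  76.8  76.9  78. ]
 [167.   52.7  75.4  84.   70.9  53.   63.2  68.3  69.8  70.9  69.7  72.2  73.1  87.3  92.7  92.2  91.3]
 [168.   48.3  63.4  67.3  56.7  49.3  67.3  7
[... 3883 characters left out ...]
.7  78.7  84.3  85.   86.   84.3  80.7  89.7  96.7  95.7  94.3  94. ]
 [180.   91.7  92.3  93.7  90.   81.3  81.7  83.7  87.   87.7  85.7  79.3  89.   96.7 108.7  99.7  94. ]
 [181.   94.3  92.   92.7  92.7  85.   81.7  83.3  88.   87.7  85.   81.   88.   93.   99.3  98.  101.7]
 [182.   93.7  89.   88.7  89.7  90.3  86.   86.7  88.7  89.   89.   87.7  92.3  91.   80.  101.  142.3]
 [183.   78.   80.   81.3  87.3  92.7  90.7  92.   92.3  90.7  91.3  90.7  92.   88.   82.3 113.3 165.7]
 [184.   57.   83.   85.   83.   88.   93.   92.3  92.3  92.3  91.   89.3  86.3  82.   83.7 101.3 138.3]
 [185.   47.7  75.3  83.   82.7  83.7  90.3  88.7  89.7  90.3  88.7  87.3  83.7  79.7  86.3  85.7 101. ]]
```

View pics/a8.png

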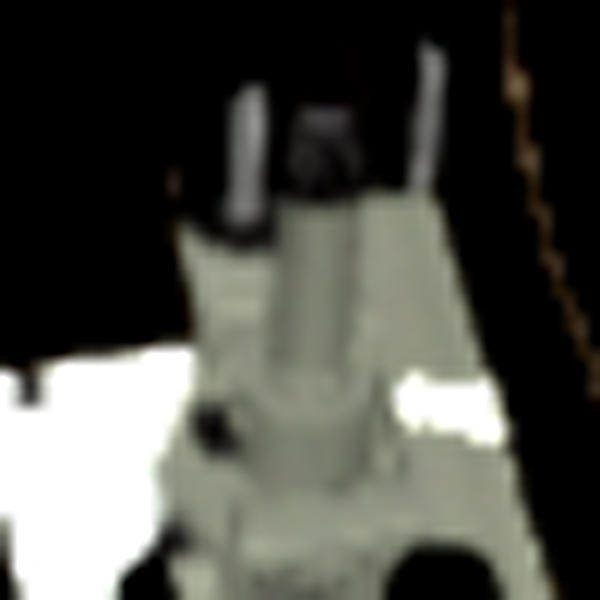

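Run:
```python
from h import *
s=dict(np.load("scene7.npz"));C=np.array([.4654,.2428]);u=np.array([.037,-.074])-C;u/=np.linalg.norm(u)
f=lambda r,z:np.round(proj(s,(*(C+r*u),z)),2)
for n,r,z in(("rodfront@mouth",.0073,.105),("nose front edge",.013,.105),("nose back edge",-.013,.105),("rodfront@+2.4",.0073,.1074),("rodfront@+3.9",.0073,.1089),("+5.4",.0073,.1104),("head underside front lift43.8",.012,.1628),("head under lift37.5",.012,.1565),("flange front",.027,.079),("nose base",.013,.079)):print(n,f(r,z))
A=np.load("A.npy")
c=A[172:192,262:288].copy();c=np.clip((c-70)*6,0,255).astype(np.uint8)[:,:,::-1]
B=s0=np.load("scene6.npz")["img"][172:192,262:288].astype(float);d=np.clip((B-70)*6,0,255).astype(np.uint8)[:,:,::-1]
cv2.imwrite("pics/a9.png",cv2.resize(np.hstack([c,d]),(780,300),interpolation=cv2.INTER_NEAREST))
```

```text
rodfront@mouth [274.55 182.25]
nose front edge [274.42 184.32]
nose back edge [274.97 175.04]
rodfront@+2.4 [274.58 181.58]
rodfront@+3.9 [274.61 181.15]
+5.4 [274.63 180.73]
head underside front lift43.8 [275.44 166.8 ]
head under lift37.5 [275.32 168.77]
flange front [273.71 196.52]
nose base [274.01 191.43]
```

View pics/a9.png

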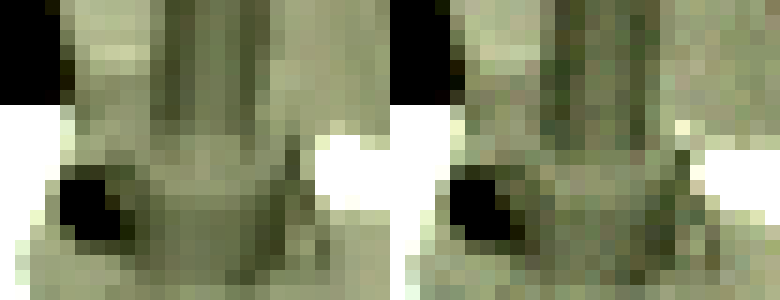

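The averaged close-up shows the knob underside at row 166.7 (predicted 166.8 for a 43.8 mm lift) and the nose edge unchanged at row 184.3. A new band starts at about row 180.6, where the groove's upper edge should be. So the groove centre is about +4 mm above the mouth. I'll hold for one call, then hand in.

```bash
python3 -m handwheel '{"offset":[[0,0,0],[0,0,0],[0,0,0],[0,0,0],[0,0,0],[0,0,0],[0,0,0],[0,0,0],[0,0,0],[0,0,0]],"roll":[0,0,0,0,0,0,0,0,0,0]}'
python3 - <<'E'
from station import ctrl
o=ctrl.get_obs();print(o["t"],o["tool_pos"],o["contact_force"],o["opening"],abs(o["dq"]).max())
print(ctrl.finish_job())
E
```

```text
t: 20.5
tool_pos: [0.4655, 0.2429, 0.1573]
tool_rot: [3.002, -0.927, -0.0]
contact_force: [-0.3, 0.4, -2.6]
opening: 0.0233
20.5 [0.46547371 0.24289342 0.15729626] [-0.28490746  0.36088    -2.61422035] 0.02331741647242693 0.0028588507917477976
the job is handed in; nothing more can be done
None
```

The clamp is home and the arm is holding the rod still, about 44 mm up, with the groove centre about 4 mm above the sensor's nose. I handed the job in at 20.5 s; it reported no verdict.

**Clamp:** I swung it home by its knob until the push force rose to about 8 N against the stop. The top view then showed the fork round the nose, with the tin, driver and heatsink where they were. The clamp angle itself was never measured.

**Rod:** I gripped the ribbed knob with 25 N and drew it straight up. Side forces stayed at or below about 1.5 N.

**Last checks:**
- **Holding:** the opening read 23.3 mm on the knob, the arm was essentially still, and the side force was under 0.5 N.
- **Lift height:** the knob's underside appears where a 43.8 mm lift puts it, so the rod has not slipped. The nose's edge had not moved, so the sensor is still down.
- **Groove:** it did not show up as a clear dark ring in the shaded picture. I saw only a faint band where its upper edge should be, so its height rests mainly on the measured lift and the 40 mm starting depth you gave.
- **Blocked view:** the forearm blocked the scene camera when I moved aside after setting the clamp, so that clear-view check used the top camera alone.

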